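Bring the sprung printing shuttle to its register mark

TASK

Take the pad printer's shuttle by its orange spring handle and run it along its slide towards the red end stop at a brisk pace (faster than 15 cm/s at some moment on the way), then brake it so that its yellow pointer comes to rest at the white line of the green flag, within 10 mm, without hitting the end stop. Keep it still there by the handle for three seconds, then let go and leave it standing at the mark. Move the shuttle only by the handle, without touching its deck, and leave the plate, the mug and the grey carton where they are.

Things in the scene. Friction and masses are not known exactly. Their poses are not given: they have to be found in the camera images.
- slide: fixed aluminium base of a pad printer's loading slide, 150 x 680 x 22 mm, with two steel rails, on the table. Origin: centre of its underside. Its y axis is the direction of travel, from the loading end to the red end stop (block at its +y end); its x axis points away from the robot. It stands elsewhere and slightly turned each time
- shuttle (a joint): position q of the shuttle along the slide's +y, m, from -0.01 to 0.362, where it hits the red end stop; its centre is at y = q - 0.20 m in the slide's frame. The shuttle weighs nominally 4.95 kg with its load (hidden: 3.8 to 6.3 kg) and runs almost without friction (0.3 N per m/s plus 0.02 N)
- handle (a joint): position of the handle along the slide's +y relative to the shuttle, m; 0 is spring-centred, travel +-0.10. Coil springs of 16 N/m (damping 0.3 N s/m) join handle and shuttle: 16 N/m times this value drags the shuttle to +y. With the handle held still the shuttle swings about it with a period of 3.0 to 4.0 s that hardly dies out. The handle weighs 0.15 kg
- grip (a point): grip point on the orange handle: an upright square post 30 x 30 mm on a black block, on the robot's side of the shuttle, 110 mm from its middle line. Post from 68 to 143 mm above the table, this point on its axis at 120 mm. Axes as the slide's. Grip it from above, fingers closing along the slide's y. 30 mm are free between the post and the shuttle's side
- pointer (a point): tip of the yellow pointer at the middle of the shuttle's far (+x) side, 83 mm from its middle line, 65 mm high; axes as the slide's; moves with the shuttle
- mark (a point): the mark: white line on the green register flag, an upright block 40 x 34 x 70 mm beside the far edge of the slide. The point is in its face towards the slide, 65 mm high; axes as the slide's. The pointer is at the mark when both have the same y in the slide's frame (gap in x about 9 mm). 35 to 75 mm past the mark the shuttle hits the end stop
- deck: the shuttle: blue deck 130 (x) x 240 (y) mm, top at 70 mm, with a grey nest of eight white caps up to 105 mm high, the yellow pointer and, on the robot's side, a spring rod 55 mm high between two end brackets on which the handle slides. Origin at table height under the shuttle's centre, axes as the slide's. Not to be touched
- plate: blue and white dinner plate, 170 mm across, 20 mm high; bystander, origin at the centre of its underside
- mug: blue mug, 80 mm across, 90 mm high; bystander, origin at the centre of its underside
- cartonbox: closed grey carton, 160 x 220 x 55 mm; bystander, origin at the centre of its underside
Things that resemble listed ones, but are neither listed nor needed, are in the scene too. Of the things that look like the part that bears mark, take the one that is farthest to the robot's right at the start.

How it is judged:
By the outcome, as a careful person would: the job done as asked, in the order asked, and still so for the second after the job is handed in, with the robot touching nothing.
It also fails if it takes over 38 s, if anything falls off the work surface, if the arm or the gripper's body presses on something with over 40 N, if the wrist force passes 120 N, or if a joint passes its speed limit or range.

ROBOT

A 7-joint arm with a two-finger parallel gripper is mounted at the origin on the work surface. World frame = base frame: x ahead of the robot, y to its left, z up, the work surface at z = 0. Lengths are in m, angles in rad, forces in N, time in s.
With the tool pointing down it reaches from about 0.35 to 0.9 m from the base axis. Payload 8.1 kg.
Tool frame: the origin (TCP) lies midway between the tips of the shut fingers; the grasp point (between the pads) lies 19 mm behind it; z points along the fingers, y is the line along which they close (so a half turn about z gives the same grasp; the last joint's range is limited). The gripper opens to 92 mm and grips with 3 to 60 N. Pads are 19 mm wide; open, the fingers measure 130 mm over their backs; the gripper's body (75 mm by 190 mm) begins 47 mm behind the grasp point.
Start: joints at [-1.418, 0.434, 0.025, 1.573, -0.012, 1.134, -0.075], TCP at [0.158, 0.605, 0.227] pointing down, gripper open.
Joint ranges: [-2.62, 2.62], [-0.44, 2.09], [-1.27, 1.32], [0.08, 2.57], [-1.32, 4.46], [0.12, 2], [-2.74, 2.74]. Speed limits (rad/s): [2.22, 2.22, 3.01, 3.01, 3.14, 3.14, 3.14].

INTERFACE

Orientations are given as a rotation vector (axis times angle).
In Python, from cell import observe, cams, job gives the robot as it stands. The module is installed in compiled form; this text tells all that it offers.
- The arm moves only by the tool step_arm, never from a script. Its argument "steps" is a list of rows, each a list of 6 numbers: the shift along the world's x, y, z in mm, then the turn, a rotation vector about the world's x, y, z in rad. In form: [[dx, dy, dz, rx, ry, rz], ...]. A call has 1 to 20 rows; each row shifts and turns the commanded pose from where the row before left it; what a row does not reach is not made up. A row lasts 1/12 s, in which the tool goes at most 41.7 mm and 7.16 degrees, less where a joint would pass 70% of its speed; a pose out of reach is approached as far as the arm can. A call with a gripper value outside its range is refused whole. "gripper" is the opening, from 0 (shut) to 1 (fully open), set as the call begins (left out, the last holds). The fingers move at their own pace and stop on an object; "force" is the grip in N (left out, the last holds). Time passes only in rows, so rows that do not move let the fingers close. It gives the time, the measured TCP pose, the force, the opening and the grip force at its end, in the units of the state.
- observe(): the state, without advancing time (a new reading comes with each control period).
- cams.get_image(name): name is "side" or "top" or "wrist"; returns the picture (480x640x3 uint8, red, green, blue); there is no depth.
- cams.get_calibration(name): a dict with "fov_y" (degrees; the focal length in pixels is half the picture's height over the tangent of half this angle, whatever the lens; pixels are square), "cx", "cy" (the principal point, pixels), "world_to_cam" (4x4, takes a point from world to camera coordinates). Camera axes: x right, y up, looking along -z (the intrinsics and any distortion apply to the point x, -y, -z); pixel columns grow to the right and rows downward; lengths in m; the calibration is good to about 2 mm. The wrist camera is an equidistant fisheye: a pixel r from the principal point sees the ray r / f radians off the axis. A picture is of the moment at which its call begins: read the wrist's pose just before it. get_calibration takes no time and is no camera call; for the wrist camera it gives the pose at the moment of the call.
- job.sign_off(): hands the job in; it is judged then, once.
The state is a dict: "clock": time; "joints": joint angles; "dq": joint speeds; "joint_efforts": joint torques, N m; "position": TCP position; "ee_rot": TCP orientation; "force": force on the tool from outside, world axes, zero at the start; "ft_torque": the same for the moment, N m; "width": opening from 0.0 (shut) to 1.0 (fully open); "gripper_force": force on a finger pad.
Only numpy, scipy, OpenCV 4.12 (cv2) and the standard library are available. Lean on these libraries where they do the work, as an engineer would, in place of code of your own. Each camera call takes 0.05 s, during which the arm holds its last target. There are 200 camera calls.

## Working session

There is one attempt and no reset: what is moved stays moved. The work goes in short steps, Python scripts to look and compute and a tool call to move; the robot and the scene stay as the last step left them, time stands still between calls to the robot, and variables do not carry over. Pictures are saved under pics/ and viewed, at most 10 in all, crops included, and the job is handed in when it is done.

Besides the shell and the picture viewer there is one more tool, called by a JSON object that holds its "op" and its "data", one argument or row to a line. step_arm: Moves the arm, as the interface text tells. Its arguments: {"type":"object","properties":{"steps":{"type":"array","items":{"type":"array","items":{"type":"number"}}},"gripper":{"type":"number"},"force":{"type":"number"}},"required":["steps"]}

```bash
mkdir -p pics
cat > h.py <<'E'
import numpy as np, cv2
from cell import observe, cams, job
def save(n,f):
    im=cams.get_image(n); cv2.imwrite('pics/'+f,im[:,:,::-1]); return im
def ray(n,u,v,c=None):
    c=c or cams.get_calibration(n); f=240/np.tan(np.radians(c['fov_y'])/2)
    x,y=(u-c['cx'])/f,(v-c['cy'])/f
    if n=='wrist':
        r=np.hypot(x,y); s=np.sin(r)/max(r,1e-9); d=np.array([x*s,-y*s,-np.cos(r)])
    else: d=np.array([x,-y,-1.])
    M=np.array(c['world_to_cam']); R=M[:3,:3]; return -R.T@M[:3,3], R.T@d
def at(n,u,v,z,c=None):
    o,d=ray(n,u,v,c); return o+d*(z-o[2])/d[2]
def proj(n,p,c=None):
    c=c or cams.get_calibration(n); f=240/np.tan(np.radians(c['fov_y'])/2)
    M=np.array(c['world_to_cam']); q=M[:3,:3]@np.array(p)+M[:3,3]
    return c['cx']+f*q[0]/-q[2], c['cy']-f*q[1]/-q[2]
E
python3 - <<'E'
from h import *
s=observe(); print({k:np.round(v,3) for k,v in s.items()})
save('top','top0.png'); save('side','side0.png')
for n in('top','side'):
    print(n,ray(n,320,240), cams.get_calibration(n)['fov_y'])
E
```

```text
{'clock': np.float64(0.0), 'joints': array([-1.418,  0.435,  0.025,  1.574, -0.012,  1.134, -0.075]), 'dq': array([ 0.   ,  0.   , -0.   , -0.001, -0.002,  0.001,  0.   ]), 'joint_efforts': array([-0.0000e+00, -6.6785e+01,  9.8500e-01, -3.1446e+01, -6.1000e-02,
        4.3000e-02,  0.0000e+00]), 'position': array([0.158, 0.604, 0.226]), 'ee_rot': array([-4.010e-01, -3.116e+00,  3.000e-03]), 'force': array([0.105, 0.481, 0.088]), 'ft_torque': array([-0.003,  0.024,  0.026]), 'gripper_force': np.float64(0.0), 'width': np.float64(1.0)}
top (array([ 0.41955721, -0.02261735,  1.89319359]), array([ 0.0676765 ,  0.00857535, -0.99768418])) 42.02246870496631
side (array([1.15439921, 1.13919223, 1.21807144]), array([-0.36382113, -0.6671255 , -0.6501111 ])) 46.75667631398
```

View pics/top0.png

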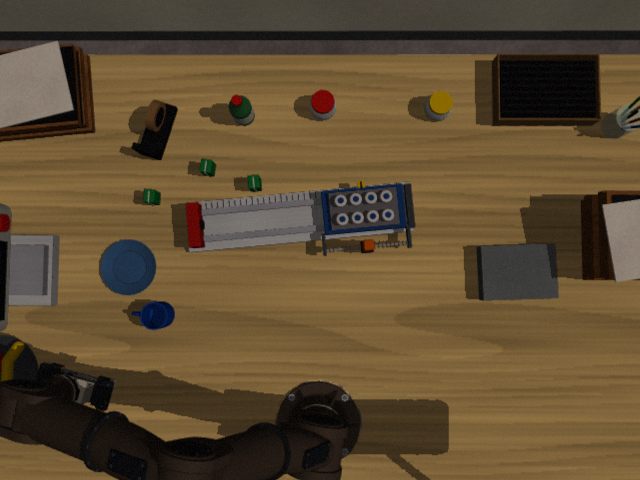

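View pics/side0.png

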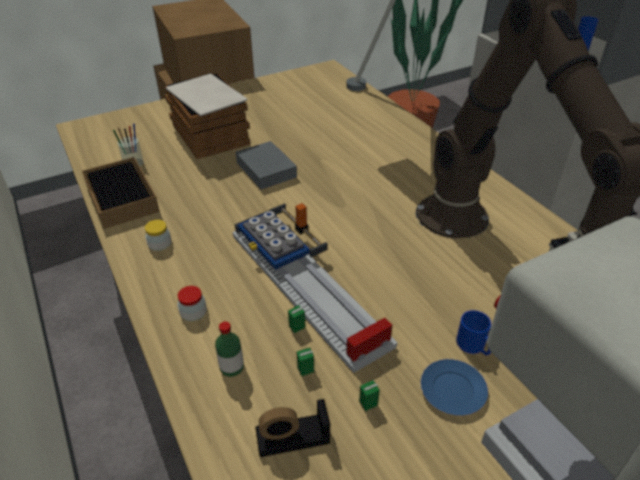

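Top picture: slide with the red stop at (195,226), handle at (367,245), pointer at (361,185). Three green blocks could be the flag: (151,197), (207,167) and (254,183). The one farthest to the robot's right, which also stands beside the slide's far edge, is (254,183). I'll check it in a close crop.

Run:
```python
import cv2
a=cv2.imread('pics/top0.png')[165:265,175:425]; a=cv2.resize(a,None,fx=3.2,fy=3.2,interpolation=cv2.INTER_CUBIC)
b=cv2.imread('pics/side0.png')[200:370,225:405]
b=cv2.resize(b,None,fx=3.2,fy=3.2,interpolation=cv2.INTER_CUBIC)
cv2.imwrite('pics/c1.png',cv2.convertScaleAbs(a,alpha=1.5)); cv2.imwrite('pics/c2.png',cv2.convertScaleAbs(b,alpha=1.3))
```

```text
(no output)
```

View pics/c1.png

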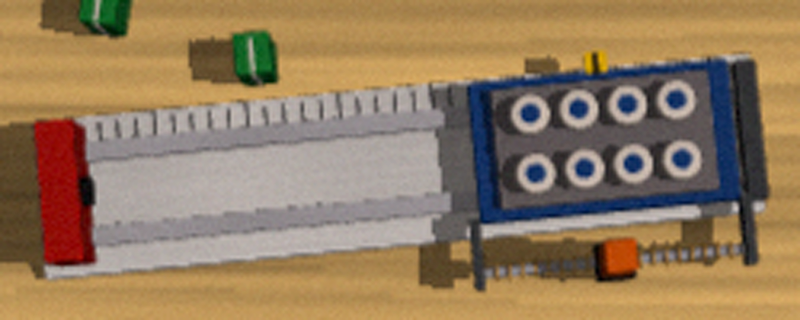

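View pics/c2.png

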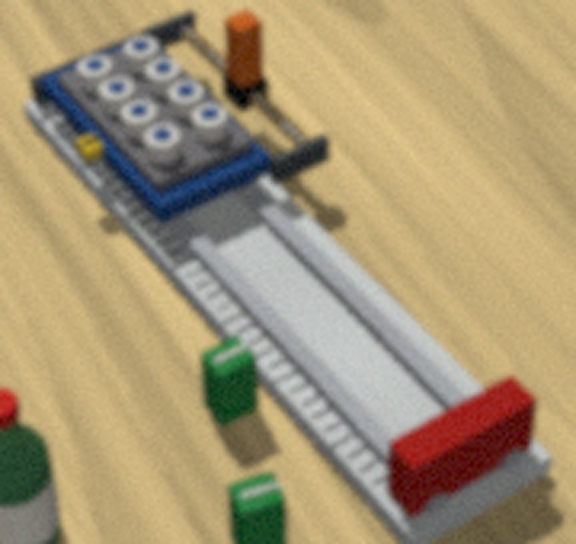

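The close crop confirms the flag: white line at about (254,183) in the full picture, just beyond the slide's far edge. The other two green blocks stand away from the slide.

```bash
cat >> h.py <<'E'
def T(u,v): return (u+.5)/3.2-.5+175,(v+.5)/3.2-.5+165
def S(u,v): return (u+.5)/3.2-.5+225,(v+.5)/3.2-.5+200
E
python3 - <<'E'
from h import *
P=lambda u,v,z:at('top',*T(u,v),z)
C=np.array([P(u,v,.105) for u,v in[(530,113),(579,108),(627,103),(676,100),(536,173),(585,168),(633,163),(682,159)]])
print('caps',C.mean(0)); d=(C[[0,1,4,5]].mean(0)-C[[2,3,6,7]].mean(0)); print('yaw caps',np.degrees(np.arctan2(-d[0],d[1])))
for a,b,z in[((85,118),(430,85),.022),((47,277),(440,240),.022),((95,155),(440,118),.03),((95,237),(450,200),.03)]:
    d=P(*a,z)-P(*b,z); print('edge yaw',np.degrees(np.arctan2(-d[0],d[1])),P(*a,z))
print('pointer',P(594,53,.065),'handle',P(618,258,.143),'flag line top',P(251,34,.07),P(257,82,.07))
print('stop',P(36,122,.06),P(75,118,.06))
# side
Q=lambda u,v,z:at('side',*S(u,v),z)
print('S handle top',Q(244,17,.143),'flag line',Q(217,360,.07),Q(243,343,.07))
print('pointer',Q(85,150,.065))
E
```

```text
caps [ 0.63621851 -0.13338525  0.105     ]
yaw caps 5.6958394044797656
edge yaw 5.700321991271007 [0.66137685 0.35287468 0.022     ]
edge yaw 5.643196298136876 [0.51095247 0.38605219 0.022     ]
edge yaw 6.368318786266146 [0.6254245  0.34125277 0.03      ]
edge yaw 6.209875258719239 [0.54826172 0.33994039 0.03      ]
pointer [ 0.7177887  -0.12479566  0.065     ] handle [ 0.52403225 -0.14159147  0.143     ] flag line top [0.7336101  0.19127449 0.07      ] [0.68907334 0.18521583 0.07      ]
stop [0.65257761 0.3906206  0.06      ] [0.6564323  0.35452078 0.06      ]
S handle top [ 0.52262676 -0.14581787  0.143     ] flag line [0.72649623 0.19255094 0.07      ] [0.69775253 0.18587964 0.07      ]
pointer [ 0.71391541 -0.12242046  0.065     ]
```

{"op": "step_arm", "data": {
  "steps": [
    [15, -31, 0, 0, 0, 0.015],
    [15, -31, 0, 0, 0, 0.015],
    [15, -31, 0, 0, 0, 0.015],
    [15, -31, 0, 0, 0, 0.015],
    [15, -31, 0, 0, 0, 0.015],
    [15, -31, 0, 0, 0, 0.015],
    [15, -31, 0, 0, 0, 0.015],
    [15, -31, 0, 0, 0, 0.015],
    [15, -31, 0, 0, 0, 0.015],
    [15, -31, 0, 0, 0, 0.015],
    [15, -31, 0, 0, 0, 0.015],
    [15, -31, 0, 0, 0, 0.015],
    [15, -31, 0, 0, 0, 0.015],
    [15, -31, 0, 0, 0, 0.015],
    [15, -31, 0, 0, 0, 0.015],
    [15, -31, 0, 0, 0, 0.015],
    [15, -31, 0, 0, 0, 0.015],
    [15, -31, 0, 0, 0, 0.015],
    [15, -31, 0, 0, 0, 0.015],
    [15, -31, 0, 0, 0, 0.015]
  ],
  "gripper": 1
}}

```text
clock: 1.77
position: [0.4584, -0.017, 0.2267]
ee_rot: [0.071, -3.141, -0.0]
force: [1.2, 1.5, 0.3]
width: 0.998
gripper_force: 0.0
```

```bash
cat >> h.py <<'E'
yaw=np.radians(5.8); X=np.array([np.cos(yaw),np.sin(yaw),0]); Y=np.array([-np.sin(yaw),np.cos(yaw),0])
def err(goal):
    from scipy.spatial.transform import Rotation as R
    s=observe(); r=R.from_rotvec(s['ee_rot']); z=np.array([0,0,-1.]); y=Y if r.as_matrix()[:,1]@Y>0 else -Y
    G=R.from_matrix(np.c_[np.cross(y,z),y,z])
    print(s['clock'],s['position'],'d mm',np.round((np.array(goal)-s['position'])*1000,1),'rot',np.round((G*r.inv()).as_rotvec(),4),'F',np.round(s['force'],2))
E
python3 -c "
from h import *
err([.525,-.143,.103])"
```

```text
1.7667 [ 0.45835111 -0.01696222  0.2267042 ] d mm [  66.6 -126.  -123.7] rot [-0.0002 -0.0001  0.0562] F [1.17 1.53 0.27]
```

{"op": "step_arm", "data": {
  "steps": [
    [16, -30, 0, 0, 0, 0.014],
    [16, -31, 0, 0, 0, 0.014],
    [17, -31, 0, 0, 0, 0.014],
    [17, -34, 0, 0, 0, 0.014],
    [0, 0, 0, 0, 0, 0],
    [0, 0, -30, 0, 0, 0]
  ]
}}

```text
clock: 2.27
position: [0.5275, -0.1453, 0.2003]
ee_rot: [-0.15, 3.13, -0.005]
force: [1.0, 1.0, -0.6]
width: 0.999
gripper_force: 0.0
```

```bash
python3 -c "
from h import *
err([.525,-.143,.103]); c=cams.get_calibration('wrist'); save('wrist','w1.png')
for p in([.525,-.143,.143],):
    M=np.array(c['world_to_cam']);q=M[:3,:3]@np.array(p)+M[:3,3];f=240/np.tan(np.radians(c['fov_y'])/2);print(q,c['fov_y'],f)
    t=np.arctan2(np.hypot(q[0],q[1]),-q[2]);n=np.hypot(q[0],q[1]);print(c['cx']+f*t*q[0]/n,c['cy']-f*t*q[1]/n)
"
```

```text
2.2667 [ 0.52748019 -0.14533836  0.20031525] d mm [ -2.5   2.3 -97.3] rot [0.0025 0.0078 0.0057] F [ 0.99  0.96 -0.61]
[ 0.00222835 -0.01110943 -0.22877459] 65.70646984690485 371.64829954431775
320.76535095744634 259.28489528263907
```

View pics/w1.png

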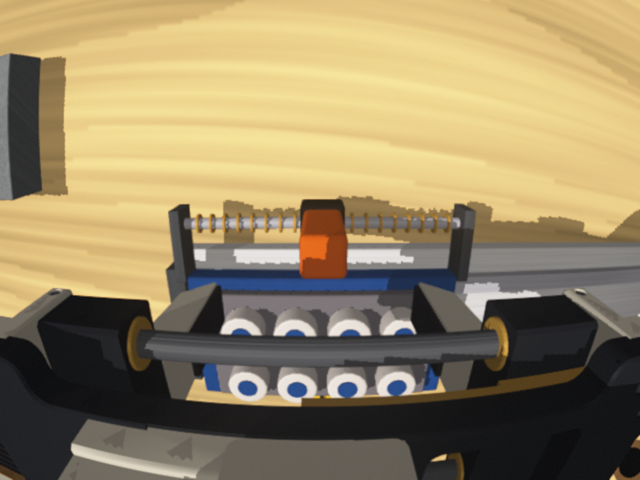

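The wrist picture shows the post's top centred at (324,256), against (321,259) predicted. So the post is about 2 mm further towards +y and 2 mm nearer the robot. I'll descend onto (0.523, -0.141).

{"op": "step_arm", "data": {
  "steps": [
    [-2, 2, -25, 0, 0, 0.003],
    [-2, 2, -25, 0, 0, 0.003],
    [0, 0, -25, 0, 0, 0],
    [0, 0, -18, 0, 0, 0],
    [0, 0, 0, 0, 0, 0],
    [0, 0, 0, 0, 0, 0]
  ]
}}

```text
clock: 2.82
position: [0.5193, -0.1368, 0.1034]
ee_rot: [0.167, -3.135, -0.001]
force: [0.6, -0.1, 0.5]
width: 1.0
gripper_force: 0.0
```

```bash
python3 -c "
from h import *
err([.523,-.141,.103])"
```

```text
2.8167 [ 0.51932027 -0.13682425  0.10344695] d mm [ 3.7 -4.2 -0.4] rot [-0.0005 -0.0026 -0.0052] F [ 0.61 -0.14  0.52]
```

{"op": "step_arm", "data": {
  "steps": [
    [2, -2, 0, 0, 0, -0.005],
    [2, -2, 0, 0, 0, 0],
    [0, 0, 0, 0, 0, 0],
    [0, 0, 0, 0, 0, 0]
  ]
}}

```text
clock: 3.15
position: [0.5249, -0.1416, 0.1047]
ee_rot: [-0.158, 3.136, -0.0]
force: [0.6, -0.2, 0.6]
width: 1.0
gripper_force: 0.0
```

{"op": "step_arm", "data": {
  "steps": [
    [0, 0, 0, 0, 0, 0],
    [0, 0, 0, 0, 0, 0],
    [0, 0, 0, 0, 0, 0],
    [0, 0, 0, 0, 0, 0],
    [0, 0, 0, 0, 0, 0],
    [0, 0, 0, 0, 0, 0]
  ],
  "gripper": 0,
  "force": 20
}}

```text
clock: 3.65
position: [0.5242, -0.1413, 0.1037]
ee_rot: [-0.159, 3.138, 0.0]
force: [0.2, 0.3, 0.0]
width: 0.616
gripper_force: 0.0
```

```bash
cat >> h.py <<'E'
REF='pics/top0.png'
def track():
    """shuttle travel (m along Y since start) from blue-deck/cap template in top image at z~.09"""
    t=observe()['clock']; im=cams.get_image('top')
    ref=cv2.cvtColor(cv2.imread(REF),cv2.COLOR_BGR2GRAY); g=cv2.cvtColor(im,cv2.COLOR_RGB2GRAY)
    u0,v0,u1,v1=330,189,402,228; t0=ref[v0:v1,u0:u1]
    K=4; up=lambda a:cv2.resize(a,None,fx=K,fy=K,interpolation=cv2.INTER_CUBIC)
    reg=g[175:255,180:415]
    r=cv2.matchTemplate(up(reg),up(t0),cv2.TM_CCOEFF_NORMED); _,sc,_,(a,b)=cv2.minMaxLoc(r)
    par=lambda m,i,o:0 if not 0<i<len(m)-1 else .5*(m[i-1]-m[i+1])/(m[i-1]-2*m[i]+m[i+1])
    a2=a+par(r[b],a,0); b2=b+par(r[:,a],b,0)
    cu,cv_=(u0+u1-1)/2,(v0+v1-1)/2; du,dv=a2/K+180-u0,b2/K+175-v0
    p0=at('top',cu,cv_,.095); p1=at('top',cu+du,cv_+dv,.095); d=p1-p0
    return t,d@Y,d@X,sc,im
E
python3 -c "
from h import *
err([.523,-.141,.103]); t=track(); print(t[:4]); t=track(); print(t[:4]); cv2.imwrite('pics/t1.png',cv2.resize(t[4][160:280,170:430,::-1],None,fx=3,fy=3))"
```

```text
3.65 [ 0.52416117 -0.14131423  0.10374951] d mm [-1.2  0.3 -0.7] rot [-0.      0.      0.0001] F [0.17 0.33 0.01]
(3.65, np.float64(3.428058596709943e-06), np.float64(0.00025384040266355004), 0.799977719783783)
(3.7, np.float64(3.562704500908898e-06), np.float64(0.00025688505714505647), 0.7985958456993103)
```

View pics/t1.png

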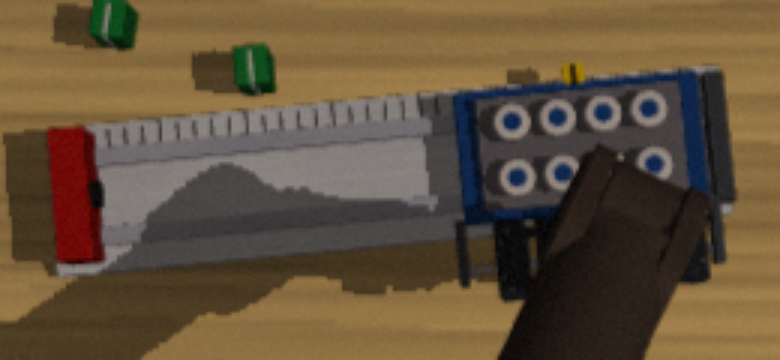

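Arm now covers the near cap row, so I'll track with the far cap row and the yellow pointer. The gripper is still closing.

{"op": "step_arm", "data": {
  "steps": [
    [0, 0, 0, 0, 0, 0],
    [0, 0, 0, 0, 0, 0],
    [0, 0, 0, 0, 0, 0],
    [0, 0, 0, 0, 0, 0],
    [0, 0, 0, 0, 0, 0],
    [0, 0, 0, 0, 0, 0]
  ]
}}

```text
clock: 4.25
position: [0.5242, -0.1414, 0.1037]
ee_rot: [-0.159, 3.138, 0.0]
force: [0.6, -0.5, -0.2]
width: 0.325
gripper_force: 20.0
```

```bash
sed -i 's/u0,v0,u1,v1=330,189,402,228/u0,v0,u1,v1=330,187,402,209/' h.py
cat >> h.py <<'E'
def pointer(im):
    """yellow pointer centroid in top image, -> Y coordinate at z .065"""
    h=im.astype(float); w=np.minimum(h[...,0],h[...,1])-2.0*h[...,2]; w[:165]=0; w[222:]=0; w[:,:180]=0; w[:,415:]=0
    w=np.clip(w-0.35*w.max(),0,None); i=np.unravel_index(w.argmax(),w.shape); m=np.zeros_like(w); m[i[0]-6:i[0]+7,i[1]-6:i[1]+7]=1; w*=m
    v,u=np.mgrid[:480,:640]; u=(u*w).sum()/w.sum(); v=(v*w).sum()/w.sum(); return u,v,at('top',u,v,.065)@Y
def look():
    s=observe(); t=track(); print('t %.2f travel %.4f dx %.4f sc %.2f'%t[:4],'ptr',np.round(pointer(t[4]),4),'hand',round(float(s['position']@Y),4),'FY',round(float(s['force']@Y),2),'w',s['width'],s['gripper_force'])
    with open('log.txt','a') as f: print(t[0],t[1],pointer(t[4])[2],s['position']@Y,file=f)
E
python3 -c "
from h import *
im=cv2.imread(REF)[:,:,::-1]; print(pointer(im)); look(); err([.523,-.141,.103])"
```

```text
(np.float64(360.6525751711819), np.float64(183.8320928847871), np.float64(-0.19700352071469607))
t 4.25 travel -0.0000 dx 0.0000 sc 1.00 ptr [ 3.606881e+02  1.838587e+02 -1.971000e-01] hand -0.1936 FY -0.53 w 0.32510693287784215 19.998243749141693
4.3 [ 0.52414216 -0.1413507   0.10371425] d mm [-1.1  0.4 -0.7] rot [-0.     -0.      0.0002] F [ 0.34  0.06 -0.03]
```

```bash
cat > plan.py <<'E'
import numpy as np, json, sys
from scipy.linalg import expm
from scipy.optimize import lsq_linear, least_squares
dt=1/12
def sim(h,ts,m,off,x0=0,v0=0):
    """h: handle travel at times ts (linear between); returns x,v at ts. off = initial handle offset rel. to shuttle"""
    A=np.array([[0,1],[-16/m,-.6/m]]); B=np.array([[0,0],[16/m,.3/m]]); out=[(x0,v0)]; z=np.array([x0,v0,0,0.])
    for i in range(len(ts)-1):
        d=ts[i+1]-ts[i]
        if d<=0: out.append(out[-1]); continue
        r=(h[i+1]-h[i])/d
        F=np.zeros((5,5)); F[:2,:2]=A; F[:2,2:4]=B; F[2,3]=1
        z=expm(F[:4,:4]*d)@np.array([out[-1][0],out[-1][1],h[i]+off,r]); out.append((z[0],z[1]))
    return np.array(out)
def plan(x0,v0,h0,hv,D,N,m,off,hold=0):
    """N row increments from handle h0 (speed hv) to rest at D-off with shuttle at D"""
    ts=np.arange(N+1)*dt; f=lambda s,H,X,V:sim(np.r_[H,H+np.cumsum(s)],ts,m,off,X,V)[-1]
    base=f(np.zeros(N),h0,x0,v0); G=np.array([f(e,0,0,0)-(0 if off==0 else f(0*e,0,0,0)) for e in np.eye(N)]).T
    W=1e4; d2=np.diff(np.eye(N),axis=0)
    A=np.vstack([d2,np.eye(N)[:1],np.eye(N)[-1:],W*G,W*np.ones((1,N))])
    b=np.r_[np.zeros(N-1),hv*dt,0,W*(np.array([D,0])-base),W*(D-off-h0)]
    s=np.linalg.lstsq(A,b,rcond=None)[0]; o=sim(np.r_[h0,h0+np.cumsum(s)],ts,m,off,x0,v0); return s,o
def rows(s):
    c=np.round(np.r_[0,np.cumsum(s)]*1000).astype(int); k=np.diff(c); p=np.round(np.outer(np.r_[0,np.cumsum(k)],[-.101,.995]),1); q=np.round(np.diff(p,axis=0),1)
    return k,json.dumps([[a,b,0,0,0,0] for a,b in q.tolist()])
E
python3 - <<'E'
from plan import *
for N in(32,36,40):
    s,o=plan(0,0,0,0,.3125,N,4.95,0); h=np.r_[0,np.cumsum(s)]
    print(N,'vmax',o[:,1].max(),'rel',np.abs(h-o[:,0]).max(),'smax',s.max()*1000,'xmax',o[:,0].max())
    for m in(3.8,6.3):
        q=sim(h,np.arange(N+1)*dt,m,0); print(m,q[-1],q[:,1].max(),abs(h-q[:,0]).max(),q[:,0].max())
    k,r=rows(s); print(k)
s,o=plan(0,0,0,0,.3125,36,4.95,0); print(rows(s)[1])
E
```

```text
32 vmax 0.2553152979571252 rel 0.10321649410074611 smax 19.084427984507037 xmax 0.3125000000122057
3.8 [ 0.26130452 -0.03618362] 0.2792032424413599 0.11173232110794287 0.29518381981785635
6.3 [0.33970004 0.06245095] 0.232681688691954 0.11040535188346817 0.3397000417684034
[ 7 13 16 18 19 19 18 15 14 10  8  6  3  1  0 -1 -1 -1  0  1  4  6  9 11
 14 16 17 18 18 15 12  7]
36 vmax 0.22900909551193646 rel 0.08292349132600117 smax 14.247678246634834 xmax 0.31250000000655054
3.8 [0.26425484 0.00045658] 0.24422669222580104 0.08505361947413134 0.28638530385293853
6.3 [0.34649079 0.04515968] 0.21407567311131448 0.09076101865265537 0.34649078966533803
[ 4  8 11 12 14 14 15 13 13 12 11  9  7  7  5  4  3  3  3  2  4  4  5  6
  7  9 10 12 12 13 13 13 12 10  8  4]
40 vmax 0.2079848588156568 rel 0.06841830208573668 smax 11.318348501670247 xmax 0.3125000000033858
3.8 [0.27239019 0.0283193 ] 0.21621145254860574 0.06532131023075075 0.28006793386690687
6.3 [0.34975456 0.02701981] 0.1994039871489924 0.07605969960581499 0.3497545608686105
[ 3  5  7  9 10 10 12 11 11 11 11  9 10  8  8  7  6  6  5  5  5  5 
[... 271 characters left out ...]
3.0, 0, 0, 0, 0], [-1.2, 11.9, 0, 0, 0, 0], [-1.1, 11.0, 0, 0, 0, 0], [-0.9, 8.9, 0, 0, 0, 0], [-0.7, 7.0, 0, 0, 0, 0], [-0.8, 6.9, 0, 0, 0, 0], [-0.5, 5.0, 0, 0, 0, 0], [-0.4, 4.0, 0, 0, 0, 0], [-0.3, 3.0, 0, 0, 0, 0], [-0.3, 3.0, 0, 0, 0, 0], [-0.3, 3.0, 0, 0, 0, 0], [-0.2, 2.0, 0, 0, 0, 0], [-0.4, 3.9, 0, 0, 0, 0], [-0.4, 4.0, 0, 0, 0, 0], [-0.5, 5.0, 0, 0, 0, 0], [-0.6, 6.0, 0, 0, 0, 0], [-0.7, 6.9, 0, 0, 0, 0], [-0.9, 9.0, 0, 0, 0, 0], [-1.0, 9.9, 0, 0, 0, 0], [-1.2, 12.0, 0, 0, 0, 0], [-1.2, 11.9, 0, 0, 0, 0], [-1.4, 12.9, 0, 0, 0, 0], [-1.3, 13.0, 0, 0, 0, 0], [-1.3, 12.9, 0, 0, 0, 0], [-1.2, 12.0, 0, 0, 0, 0], [-1.0, 9.9, 0, 0, 0, 0], [-0.8, 8.0, 0, 0, 0, 0], [-0.4, 3.9, 0, 0, 0, 0]]
```

{"op": "step_arm", "data": {
  "steps": [
    [-0.3, 3, 0, 0, 0, 0],
    [-0.5, 5, 0, 0, 0, 0],
    [-0.7, 7, 0, 0, 0, 0],
    [-0.9, 9, 0, 0, 0, 0],
    [-1, 10, 0, 0, 0, 0],
    [-1, 10, 0, 0, 0, 0],
    [-1.2, 12, 0, 0, 0, 0],
    [-1.1, 11, 0, 0, 0, 0],
    [-1.1, 11, 0, 0, 0, 0],
    [-1.1, 11, 0, 0, 0, 0],
    [-1.1, 11, 0, 0, 0, 0],
    [-0.9, 9, 0, 0, 0, 0]
  ]
}}

```text
clock: 5.3
position: [0.5133, -0.0308, 0.1037]
ee_rot: [-0.16, 3.137, 0.0]
force: [3.2, -0.8, -4.2]
width: 0.325
gripper_force: 20.0
```

```bash
python3 -c "
from h import *
look()"
```

```text
t 5.30 travel 0.0513 dx 0.0000 sc 0.97 ptr [ 3.433700e+02  1.855406e+02 -1.458000e-01] hand -0.0826 FY -1.1 w 0.324547399205365 20.004098117351532
```

{"op": "step_arm", "data": {
  "steps": [
    [-1, 10, 0, 0, 0, 0],
    [-0.8, 8, 0, 0, 0, 0],
    [-0.8, 8, 0, 0, 0, 0],
    [-0.7, 7, 0, 0, 0, 0],
    [-0.6, 6, 0, 0, 0, 0],
    [-0.6, 6, 0, 0, 0, 0]
  ]
}}

```text
clock: 5.85
position: [0.5089, 0.0133, 0.1037]
ee_rot: [-0.159, 3.137, 0.0]
force: [4.7, 0.8, -4.7]
width: 0.324
gripper_force: 20.0
```

```bash
python3 -c "
from h import *
look()"; cat log.txt
```

```text
t 5.85 travel 0.1575 dx 0.0003 sc 0.97 ptr [ 3.074652e+02  1.890044e+02 -3.950000e-02] hand -0.0381 FY 0.37 w 0.32392660166870224 19.999144971370697
4.25 -4.027399062361122e-06 -0.19709982060867098 -0.19360538674437922
5.3 0.051343734095520135 -0.14583210109881092 -0.0825530486533225
5.85 0.1574847603847322 -0.03949089307364508 -0.03814383628310518
```

```bash
cat >> plan.py <<'E'
def hist(parts):
    """parts: lists of row mm (sum along world y); each followed by .05 s hold (camera)"""
    t=[4.30]; h=[0.]
    for p in parts:
        for s in p: t.append(t[-1]+dt); h.append(h[-1]+s/995)
        t.append(t[-1]+.05); h.append(h[-1])
    return np.array(t),np.array(h)
def fit(parts,lag=.015,prior_off=.0015):
    t,h=hist(parts); L=[l.split() for l in open('log.txt')][1:]
    mt=np.array([float(l[0]) for l in L]); mx=np.array([(float(l[1])+float(l[2])+.1971)/2 for l in L]); tt=t+lag
    def r(p):
        T=np.r_[4.3,tt]; o=sim(np.r_[0,h],T,p[0],p[1]); return np.r_[(np.interp(mt,T,o[:,0])-mx)/.001,(p[1]-prior_off)/.0015,(p[0]-4.95)/.8]
    s=least_squares(r,[4.95,prior_off]); T=np.r_[4.3,tt]; o=sim(np.r_[0,h],T,*s.x); return s.x,r(s.x),o[-1],h[-1],t[-1]
E
cat > go.py <<'E'
from plan import *
parts=json.load(open('parts.json')); N=int(sys.argv[1]); D=float(sys.argv[2])
(m,off),r,(x,v),h,t=fit(parts); print('m %.3f off %.4f'%(m,off),'res',np.round(r,2),'x %.4f v %.4f h %.4f t %.2f'%(x,v,h,t))
hv=float(sys.argv[3]); s,o=plan(x,v,h,hv,D,N,m,off); H=h+np.r_[0,np.cumsum(s)]
print('vmax',o[:,1].max(),'rel',(H+off-o[:,0]).min(),(H+off-o[:,0]).max(),'xmax',o[:,0].max(),rows(s)[0]); print(rows(s)[1])
E
echo '[[3,5,7,9,10,10,12,11,11,11,11,9],[10,8,8,7,6,6]]' > parts.json
for N in 21 24; do python3 go.py $N .3125 .06; done
```

```text
m 3.737 off 0.0015 res [ 0.41 -0.31 -0.01 -1.52] x 0.1708 v 0.2056 h 0.1548 t 5.90
vmax 0.20562049662033505 rel -0.0376935590475834 -8.759049041628941e-12 xmax 0.3125000000010193 [ 8 10 11 11 11 11 11  9  9  8  7  7  6  6  5  6  5  5  5  3  2]
[[-0.8, 8.0, 0, 0, 0, 0], [-1.0, 9.9, 0, 0, 0, 0], [-1.1, 11.0, 0, 0, 0, 0], [-1.1, 10.9, 0, 0, 0, 0], [-1.2, 10.9, 0, 0, 0, 0], [-1.1, 11.0, 0, 0, 0, 0], [-1.1, 10.9, 0, 0, 0, 0], [-0.9, 9.0, 0, 0, 0, 0], [-0.9, 8.9, 0, 0, 0, 0], [-0.8, 8.0, 0, 0, 0, 0], [-0.7, 7.0, 0, 0, 0, 0], [-0.7, 6.9, 0, 0, 0, 0], [-0.6, 6.0, 0, 0, 0, 0], [-0.6, 6.0, 0, 0, 0, 0], [-0.5, 5.0, 0, 0, 0, 0], [-0.6, 5.9, 0, 0, 0, 0], [-0.5, 5.0, 0, 0, 0, 0], [-0.5, 5.0, 0, 0, 0, 0], [-0.6, 4.9, 0, 0, 0, 0], [-0.3, 3.0, 0, 0, 0, 0], [-0.2, 2.0, 0, 0, 0, 0]]
m 3.737 off 0.0015 res [ 0.41 -0.31 -0.01 -1.52] x 0.1708 v 0.2056 h 0.1548 t 5.90
vmax 0.20562049662033505 rel -0.04018860142696851 -2.621070027686301e-12 xmax 0.3125000000000273 [ 7  9 10 11 11 11 11 10 10  9  8  8  6  6  5  4  4  4  3  3  2  2  1  1]
[[-0.7, 7.0, 0, 0, 0, 0], [-0.9, 8.9, 0, 0, 0, 0], [-1.0, 10.0, 0, 0, 0, 0], [-1.1, 10.9, 0, 0, 0, 0], [-1.1, 11.0, 0, 0, 0, 0], [-1.2, 10.9, 0, 0, 0, 0], [-1.1, 10.9, 0, 0, 0, 0], [-1.0, 10.0, 0, 0, 0, 0], [-1.0, 10.0, 0, 0, 0, 0], [-0.9, 8.9, 0, 0, 0, 0], [-0.8, 8.0, 0, 0, 0, 0], [-0.8, 7.9, 0, 0, 0, 0], [-0.6, 6.0, 0, 0, 0, 0], [-0.6, 6.0, 0, 0, 0, 0], [-0.5, 4.9, 0, 0, 0, 0], [-0.4, 4.0, 0, 0, 0, 0], [-0.4, 4.0, 0, 0, 0, 0], [-0.4, 4.0, 0, 0, 0, 0], [-0.3, 3.0, 0, 0, 0, 0], [-0.4, 2.9, 0, 0, 0, 0], [-0.2, 2.0, 0, 0, 0, 0], [-0.2, 2.0, 0, 0, 0, 0], [-0.1, 1.0, 0, 0, 0, 0], [-0.1, 1.0, 0, 0, 0, 0]]
```

{"op": "step_arm", "data": {
  "steps": [
    [-0.7, 7, 0, 0, 0, 0],
    [-0.9, 9, 0, 0, 0, 0],
    [-1, 10, 0, 0, 0, 0],
    [-1.1, 11, 0, 0, 0, 0],
    [-1.1, 11, 0, 0, 0, 0],
    [-1.1, 11, 0, 0, 0, 0],
    [-1.1, 11, 0, 0, 0, 0],
    [-1, 10, 0, 0, 0, 0]
  ]
}}

```text
clock: 6.57
position: [0.5009, 0.0942, 0.1038]
ee_rot: [-0.159, 3.137, 0.0]
force: [6.3, 1.8, -7.1]
width: 0.324
gripper_force: 20.0
```

```bash
python3 -c "
from h import *
look()"; echo '[[3,5,7,9,10,10,12,11,11,11,11,9],[10,8,8,7,6,6],[7,9,10,11,11,11,11,10]]' > parts.json
for N in 15 20; do python3 go.py $N .3125 .11; done
```

```text
t 6.57 travel 0.2748 dx 0.0005 sc 0.97 ptr [2.684249e+02 1.927662e+02 7.620000e-02] hand 0.0431 FY 1.18 w 0.32447724737767564 20.002390444278717
m 3.814 off 0.0022 res [ 0.64 -0.48 -0.3   0.49 -1.42] x 0.2802 v 0.0914 h 0.2352 t 6.62
vmax 0.09137670857806424 rel -0.04275669929978407 -1.6334156249797616e-12 xmax 0.31249999999567873 [10 10  9  8  7  6  5  4  4  3  2  2  2  2  1]
[[-1.0, 10.0, 0, 0, 0, 0], [-1.0, 9.9, 0, 0, 0, 0], [-0.9, 9.0, 0, 0, 0, 0], [-0.8, 7.9, 0, 0, 0, 0], [-0.7, 7.0, 0, 0, 0, 0], [-0.7, 6.0, 0, 0, 0, 0], [-0.5, 4.9, 0, 0, 0, 0], [-0.4, 4.0, 0, 0, 0, 0], [-0.4, 4.0, 0, 0, 0, 0], [-0.3, 3.0, 0, 0, 0, 0], [-0.2, 2.0, 0, 0, 0, 0], [-0.2, 1.9, 0, 0, 0, 0], [-0.2, 2.0, 0, 0, 0, 0], [-0.2, 2.0, 0, 0, 0, 0], [-0.1, 1.0, 0, 0, 0, 0]]
m 3.814 off 0.0022 res [ 0.64 -0.48 -0.3   0.49 -1.42] x 0.2802 v 0.0914 h 0.2352 t 6.62
vmax 0.09137670857806424 rel -0.04275669929978407 -9.5723429183181e-13 xmax 0.31249999999947714 [ 9 10  8  9  7  7  5  5  4  3  2  2  1  1  1  0  0  1  0  0]
[[-0.9, 9.0, 0, 0, 0, 0], [-1.0, 9.9, 0, 0, 0, 0], [-0.8, 8.0, 0, 0, 0, 0], [-0.9, 8.9, 0, 0, 0, 0], [-0.7, 7.0, 0, 0, 0, 0], [-0.8, 7.0, 0, 0, 0, 0], [-0.5, 4.9, 0, 0, 0, 0], [-0.5, 5.0, 0, 0, 0, 0], [-0.4, 4.0, 0, 0, 0, 0], [-0.3, 3.0, 0, 0, 0, 0], [-0.2, 2.0, 0, 0, 0, 0], [-0.2, 1.9, 0, 0, 0, 0], [-0.1, 1.0, 0, 0, 0, 0], [-0.1, 1.0, 0, 0, 0, 0], [-0.1, 1.0, 0, 0, 0, 0], [0.0, 0.0, 0, 0, 0, 0], [0.0, 0.0, 0, 0, 0, 0], [-0.1, 1.0, 0, 0, 0, 0], [0.0, 0.0, 0, 0, 0, 0], [0.0, 0.0, 0, 0, 0, 0]]
```

{"op": "step_arm", "data": {
  "steps": [
    [-0.8, 9, 0, 0, 0, 0],
    [-0.9, 10, 0, 0, 0, 0],
    [-0.7, 8, 0, 0, 0, 0],
    [-0.8, 9, 0, 0, 0, 0],
    [-0.6, 7, 0, 0, 0, 0],
    [-0.6, 7, 0, 0, 0, 0],
    [-0.4, 5, 0, 0, 0, 0],
    [-0.4, 5, 0, 0, 0, 0]
  ]
}}

```text
clock: 7.28
position: [0.4951, 0.153, 0.1037]
ee_rot: [0.159, -3.137, 0.0]
force: [1.7, 1.1, -2.9]
width: 0.323
gripper_force: 20.0
```

```bash
python3 -c "
from h import *
look()
im=cams.get_image('top'); cv2.imwrite('pics/t2.png',cv2.convertScaleAbs(cv2.resize(im[165:215,225:305,::-1],None,fx=10,fy=10,interpolation=cv2.INTER_CUBIC),alpha=1.5))"; echo '[[3,5,7,9,10,10,12,11,11,11,11,9],[10,8,8,7,6,6],[7,9,10,11,11,11,11,10],[9,10,8,9,7,7,5,5],[]]' > parts.json
for N in 12; do python3 go.py $N .3125 .05; done
```

```text
t 7.28 travel 0.3110 dx 0.0005 sc 0.96 ptr [2.559147e+02 1.936918e+02 1.132000e-01] hand 0.1022 FY 0.91 w 0.3231424432181661 19.99897688627243
m 3.844 off 0.0025 res [ 0.62 -0.69  0.06 -0.17  0.64 -1.38] x 0.3118 v 0.0076 h 0.2955 t 7.38
vmax 0.007570223146711363 rel -0.013837337256973614 0.0009119090553735831 xmax 0.3124999999874256 [ 4  5  3  2  1  0  0  0 -1  0  0  1]
[[-0.4, 4.0, 0, 0, 0, 0], [-0.5, 5.0, 0, 0, 0, 0], [-0.3, 2.9, 0, 0, 0, 0], [-0.2, 2.0, 0, 0, 0, 0], [-0.1, 1.0, 0, 0, 0, 0], [0.0, 0.0, 0, 0, 0, 0], [0.0, 0.0, 0, 0, 0, 0], [0.0, 0.0, 0, 0, 0, 0], [0.1, -1.0, 0, 0, 0, 0], [0.0, 0.0, 0, 0, 0, 0], [0.0, 0.0, 0, 0, 0, 0], [-0.1, 1.0, 0, 0, 0, 0]]
```

View pics/t2.png

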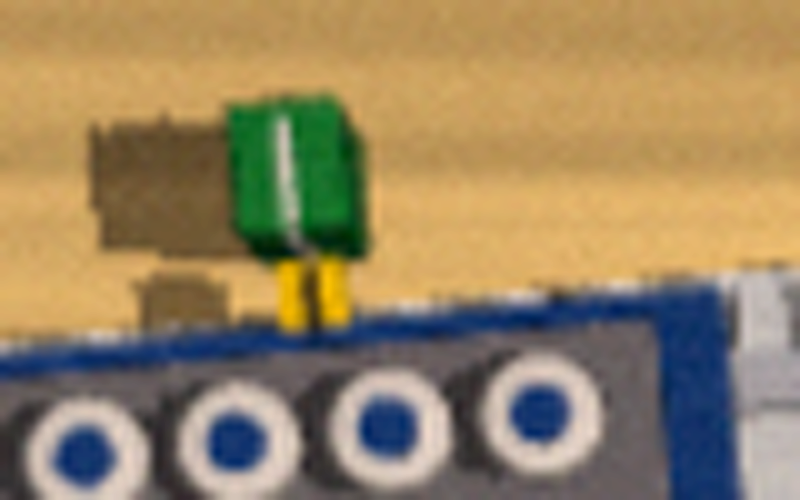

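```bash
python3 -c "
from h import *
f=lambda x,y,z:(lambda p:print(x,y,np.round([p@X,p@Y],4)))(at('top',224.55+x/10,164.55+y/10,z))
f(290,228,.07);f(283,118,.07);f(287,180,.07);f(303,250,.05);f(303,250,.06)
f(311,265,.065);f(315,325,.065)
f(311,265,.07);f(315,325,.07)
"
```

```text
290 228 [0.7133 0.118 ]
283 118 [0.7461 0.1172]
287 180 [0.7276 0.1176]
303 250 [0.7097 0.1168]
303 250 [0.7081 0.1158]
311 265 [0.7026 0.1133]
315 325 [0.6847 0.1137]
311 265 [0.7018 0.1128]
315 325 [0.684  0.1133]
```

The pointer (dark line at about (313,290) in the crop) is about 4 mm short of the flag line (290,228), so I'll move the target to 0.3150.

```bash
for N in 12 16; do python3 go.py $N .3150 .05; done
```

```text
m 3.844 off 0.0025 res [ 0.62 -0.69  0.06 -0.17  0.64 -1.38] x 0.3118 v 0.0076 h 0.2955 t 7.38
vmax 0.007570223146711363 rel -0.013837337256973614 0.0031492119970701338 xmax 0.31499999996185085 [ 6  6  4  2  0 -1 -2 -2  0  0  2  2]
[[-0.6, 6.0, 0, 0, 0, 0], [-0.6, 5.9, 0, 0, 0, 0], [-0.4, 4.0, 0, 0, 0, 0], [-0.2, 2.0, 0, 0, 0, 0], [0.0, 0.0, 0, 0, 0, 0], [0.1, -1.0, 0, 0, 0, 0], [0.2, -2.0, 0, 0, 0, 0], [0.2, -2.0, 0, 0, 0, 0], [0.0, 0.0, 0, 0, 0, 0], [0.0, 0.0, 0, 0, 0, 0], [-0.2, 2.0, 0, 0, 0, 0], [-0.2, 2.0, 0, 0, 0, 0]]
m 3.844 off 0.0025 res [ 0.62 -0.69  0.06 -0.17  0.64 -1.38] x 0.3118 v 0.0076 h 0.2955 t 7.38
vmax 0.007570223146711363 rel -0.013837337256973614 0.0033068348324060137 xmax 0.3149999999974534 [ 5  4  4  3  2  0  0 -1 -1 -1 -1  0  0  1  1  1]
[[-0.5, 5.0, 0, 0, 0, 0], [-0.4, 4.0, 0, 0, 0, 0], [-0.4, 3.9, 0, 0, 0, 0], [-0.3, 3.0, 0, 0, 0, 0], [-0.2, 2.0, 0, 0, 0, 0], [0.0, 0.0, 0, 0, 0, 0], [0.0, 0.0, 0, 0, 0, 0], [0.1, -1.0, 0, 0, 0, 0], [0.1, -1.0, 0, 0, 0, 0], [0.1, -1.0, 0, 0, 0, 0], [0.1, -1.0, 0, 0, 0, 0], [0.0, 0.0, 0, 0, 0, 0], [0.0, 0.0, 0, 0, 0, 0], [-0.1, 1.0, 0, 0, 0, 0], [-0.1, 1.0, 0, 0, 0, 0], [-0.1, 1.0, 0, 0, 0, 0]]
```

{"op": "step_arm", "data": {
  "steps": [
    [-0.5, 5, 0, 0, 0, 0],
    [-0.4, 4, 0, 0, 0, 0],
    [-0.4, 4, 0, 0, 0, 0],
    [-0.3, 3, 0, 0, 0, 0],
    [-0.2, 2, 0, 0, 0, 0],
    [0, 0, 0, 0, 0, 0],
    [0, 0, 0, 0, 0, 0],
    [0.1, -1, 0, 0, 0, 0]
  ]
}}

```text
clock: 8.05
position: [0.4936, 0.1696, 0.1037]
ee_rot: [0.159, -3.137, 0.0]
force: [-2.5, -0.1, 0.9]
width: 0.326
gripper_force: 20.0
```

```bash
python3 -c "
from h import *
look()"; sed -i 's/,\[\]\]/,[],[5,4,4,3,2,0,0,-1]]/' parts.json; cat parts.json
python3 go.py 12 .3150 -.006
```

```text
t 8.05 travel 0.3127 dx 0.0005 sc 0.95 ptr [2.552375e+02 1.937246e+02 1.152000e-01] hand 0.1189 FY 0.13 w 0.32598748405277866 19.999817311763763
[[3,5,7,9,10,10,12,11,11,11,11,9],[10,8,8,7,6,6],[7,9,10,11,11,11,11,10],[9,10,8,9,7,7,5,5],[],[5,4,4,3,2,0,0,-1]]
m 3.838 off 0.0023 res [ 0.51 -0.81 -0.11 -0.42  0.81  0.55 -1.39] x 0.3136 v 0.0050 h 0.3126 t 8.10
vmax 0.005014654907417843 rel -0.00362124668945929 0.0012479221086562076 xmax 0.3151648532956317 [-1 -2  0 -1  1  1  1  1  1  0  0 -1]
[[0.1, -1.0, 0, 0, 0, 0], [0.2, -2.0, 0, 0, 0, 0], [0.0, 0.0, 0, 0, 0, 0], [0.1, -1.0, 0, 0, 0, 0], [-0.1, 1.0, 0, 0, 0, 0], [-0.1, 1.0, 0, 0, 0, 0], [-0.1, 1.0, 0, 0, 0, 0], [-0.1, 1.0, 0, 0, 0, 0], [-0.1, 1.0, 0, 0, 0, 0], [0.0, 0.0, 0, 0, 0, 0], [0.0, 0.0, 0, 0, 0, 0], [0.1, -1.0, 0, 0, 0, 0]]
```

{"op": "step_arm", "data": {
  "steps": [
    [0.1, -1, 0, 0, 0, 0],
    [0.2, -2, 0, 0, 0, 0],
    [0, 0, 0, 0, 0, 0],
    [0.1, -1, 0, 0, 0, 0],
    [-0.1, 1, 0, 0, 0, 0],
    [-0.1, 1, 0, 0, 0, 0],
    [-0.1, 1, 0, 0, 0, 0],
    [-0.1, 1, 0, 0, 0, 0]
  ]
}}

```text
clock: 8.77
position: [0.4936, 0.1699, 0.1037]
ee_rot: [0.159, -3.137, -0.0]
force: [-4.5, -0.6, 2.8]
width: 0.324
gripper_force: 20.0
```

```bash
python3 -c "
from h import *
look()"; sed -i 's/-1\]\]/-1],[-1,-2,0,-1,1,1,1,1]]/' parts.json
python3 go.py 9 .3150 .006
```

```text
t 8.77 travel 0.3129 dx 0.0005 sc 0.95 ptr [2.551706e+02 1.936611e+02 1.154000e-01] hand 0.1191 FY -0.11 w 0.32391683918314446 20.000641644001007
m 3.857 off 0.0021 res [ 0.02 -1.59 -0.28  0.18  0.77  1.42  0.41 -1.37] x 0.3141 v -0.0011 h 0.3126 t 8.82
vmax 0.0028789402089028676 rel -0.0031205167531655476 0.003938540887235609 xmax 0.3149999998933302 [ 2  1  0 -2 -2 -2  0  1  2]
[[-0.2, 2.0, 0, 0, 0, 0], [-0.1, 1.0, 0, 0, 0, 0], [0.0, 0.0, 0, 0, 0, 0], [0.2, -2.0, 0, 0, 0, 0], [0.2, -2.0, 0, 0, 0, 0], [0.2, -2.0, 0, 0, 0, 0], [0.0, 0.0, 0, 0, 0, 0], [-0.1, 1.0, 0, 0, 0, 0], [-0.2, 2.0, 0, 0, 0, 0]]
```

{"op": "step_arm", "data": {
  "steps": [
    [0, 0, 0, 0, 0, 0],
    [0, 0, 0, 0, 0, 0],
    [0, 0, 0, 0, 0, 0],
    [0, 0, 0, 0, 0, 0]
  ]
}}

```text
clock: 9.15
position: [0.4936, 0.1696, 0.1037]
ee_rot: [0.159, -3.137, 0.0]
force: [-4.8, -0.3, 3.7]
width: 0.322
gripper_force: 20.0
```

```bash
python3 -c "
from h import *
look()"; sed -i 's/1\]\]/1],[0,0,0,0]]/' parts.json
python3 go.py 9 .3150 0
```

```text
t 9.15 travel 0.3131 dx 0.0006 sc 0.95 ptr [2.551247e+02 1.937376e+02 1.156000e-01] hand 0.1189 FY 0.14 w 0.3219730769742092 19.99964028596878
m 3.862 off 0.0020 res [-0.14 -1.83 -0.34  0.35  0.76  1.15  0.73  0.36 -1.36] x 0.3136 v 0.0004 h 0.3126 t 9.20
vmax 0.003448270268995918 rel -0.003326221938960483 0.003253709840220609 xmax 0.3149999998993761 [ 2  0  0 -2 -2 -1  0  1  2]
[[-0.2, 2.0, 0, 0, 0, 0], [0.0, 0.0, 0, 0, 0, 0], [0.0, 0.0, 0, 0, 0, 0], [0.2, -2.0, 0, 0, 0, 0], [0.2, -2.0, 0, 0, 0, 0], [0.1, -1.0, 0, 0, 0, 0], [0.0, 0.0, 0, 0, 0, 0], [-0.1, 1.0, 0, 0, 0, 0], [-0.2, 2.0, 0, 0, 0, 0]]
```

The shuttle is practically at rest within about 2 mm of the mark, so I'll hold it for more than 3 s.

{"op": "step_arm", "data": {
  "steps": [
    [0, 0, 0, 0, 0, 0],
    [0, 0, 0, 0, 0, 0],
    [0, 0, 0, 0, 0, 0],
    [0, 0, 0, 0, 0, 0],
    [0, 0, 0, 0, 0, 0],
    [0, 0, 0, 0, 0, 0],
    [0, 0, 0, 0, 0, 0],
    [0, 0, 0, 0, 0, 0],
    [0, 0, 0, 0, 0, 0],
    [0, 0, 0, 0, 0, 0],
    [0, 0, 0, 0, 0, 0],
    [0, 0, 0, 0, 0, 0],
    [0, 0, 0, 0, 0, 0],
    [0, 0, 0, 0, 0, 0],
    [0, 0, 0, 0, 0, 0],
    [0, 0, 0, 0, 0, 0],
    [0, 0, 0, 0, 0, 0],
    [0, 0, 0, 0, 0, 0]
  ]
}}

```text
clock: 10.7
position: [0.4936, 0.1696, 0.1037]
ee_rot: [0.159, -3.137, 0.0]
force: [-4.5, -1.5, 4.2]
width: 0.327
gripper_force: 20.0
```

```bash
python3 -c "
from h import *
look()"
```

```text
t 10.70 travel 0.3134 dx 0.0006 sc 0.95 ptr [2.550736e+02 1.937529e+02 1.157000e-01] hand 0.1189 FY -1.04 w 0.3269943706000078 19.99956250190735
```

{"op": "step_arm", "data": {
  "steps": [
    [0, 0, 0, 0, 0, 0],
    [0, 0, 0, 0, 0, 0],
    [0, 0, 0, 0, 0, 0],
    [0, 0, 0, 0, 0, 0],
    [0, 0, 0, 0, 0, 0],
    [0, 0, 0, 0, 0, 0],
    [0, 0, 0, 0, 0, 0],
    [0, 0, 0, 0, 0, 0],
    [0, 0, 0, 0, 0, 0],
    [0, 0, 0, 0, 0, 0],
    [0, 0, 0, 0, 0, 0],
    [0, 0, 0, 0, 0, 0],
    [0, 0, 0, 0, 0, 0],
    [0, 0, 0, 0, 0, 0],
    [0, 0, 0, 0, 0, 0],
    [0, 0, 0, 0, 0, 0],
    [0, 0, 0, 0, 0, 0],
    [0, 0, 0, 0, 0, 0],
    [0, 0, 0, 0, 0, 0],
    [0, 0, 0, 0, 0, 0]
  ]
}}

```text
clock: 12.42
position: [0.4936, 0.1696, 0.1037]
ee_rot: [0.159, -3.137, -0.0]
force: [-4.2, -0.8, 4.1]
width: 0.329
gripper_force: 20.0
```

```bash
python3 -c "
from h import *
look(); im=cams.get_image('side'); cv2.imwrite('pics/s2.png',cv2.convertScaleAbs(cv2.resize(im[270:350,250:350,::-1],None,fx=7,fy=7,interpolation=cv2.INTER_CUBIC),alpha=1.3))"
```

```text
t 12.42 travel 0.3134 dx 0.0006 sc 0.95 ptr [2.551120e+02 1.937333e+02 1.156000e-01] hand 0.1189 FY -0.35 w 0.3286859017456404 19.99952495098114
```

View pics/s2.png

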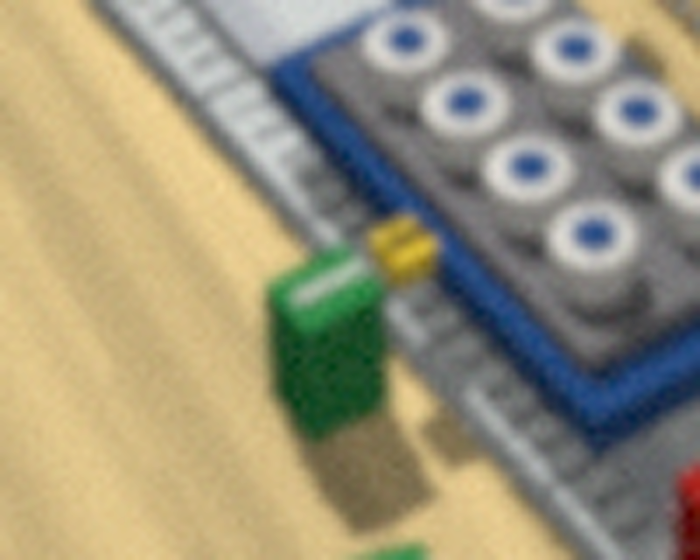

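The side picture shows the pointer's line (about (405,240)) running straight on into the flag's white line (about (330,283)). I'll hold a little longer, then release.

{"op": "step_arm", "data": {
  "steps": [
    [0, 0, 0, 0, 0, 0],
    [0, 0, 0, 0, 0, 0],
    [0, 0, 0, 0, 0, 0],
    [0, 0, 0, 0, 0, 0],
    [0, 0, 0, 0, 0, 0],
    [0, 0, 0, 0, 0, 0],
    [0, 0, 0, 0, 0, 0],
    [0, 0, 0, 0, 0, 0],
    [0, 0, 0, 0, 0, 0],
    [0, 0, 0, 0, 0, 0]
  ]
}}

```text
clock: 13.35
position: [0.4936, 0.1696, 0.1037]
ee_rot: [0.159, -3.137, 0.0]
force: [-5.4, -1.9, 2.9]
width: 0.324
gripper_force: 20.0
```

{"op": "step_arm", "data": {
  "steps": [
    [0, 0, 0, 0, 0, 0],
    [0, 0, 0, 0, 0, 0],
    [0, 0, 0, 0, 0, 0],
    [0, 0, 0, 0, 0, 0],
    [0, 0, 0, 0, 0, 0],
    [0, 0, 0, 0, 0, 0],
    [0, 0, 0, 0, 0, 0],
    [0, 0, 0, 0, 0, 0],
    [0, 0, 0, 0, 0, 0],
    [0, 0, 0, 0, 0, 0]
  ],
  "gripper": 0.9
}}

```text
clock: 14.18
position: [0.4939, 0.1697, 0.1038]
ee_rot: [-0.159, 3.137, 0.0]
force: [-0.2, -0.5, 0.1]
width: 0.897
gripper_force: 0.0
```

{"op": "step_arm", "data": {
  "steps": [
    [0, 0, 8, 0, 0, 0],
    [0, 0, 15, 0, 0, 0],
    [0, 0, 20, 0, 0, 0],
    [0, 0, 25, 0, 0, 0],
    [0, 0, 25, 0, 0, 0],
    [0, 0, 20, 0, 0, 0],
    [0, 0, 10, 0, 0, 0],
    [0, 0, 0, 0, 0, 0]
  ]
}}

```text
clock: 14.85
position: [0.4951, 0.17, 0.2291]
ee_rot: [-0.158, 3.134, 0.003]
force: [0.1, -0.1, 0.0]
width: 0.9
gripper_force: 0.0
```

```bash
python3 -c "
from h import *
for _ in range(4): look()
im=cams.get_image('top'); cv2.imwrite('pics/t3.png',cv2.convertScaleAbs(cv2.resize(im[155:275,170:430,::-1],None,fx=3,fy=3),alpha=1.4))"
```

```text
t 14.85 travel 0.3134 dx 0.0007 sc 0.95 ptr [2.550931e+02 1.937410e+02 1.157000e-01] hand 0.1191 FY -0.09 w 0.8997064985352335 0.0
t 14.90 travel 0.3134 dx 0.0007 sc 0.95 ptr [2.550940e+02 1.938075e+02 1.157000e-01] hand 0.1191 FY -0.0 w 0.8988916501884192 0.0
t 14.95 travel 0.3134 dx 0.0006 sc 0.95 ptr [2.550496e+02 1.938402e+02 1.158000e-01] hand 0.1189 FY -0.58 w 0.8999625188803768 0.0
t 15.00 travel 0.3134 dx 0.0006 sc 0.95 ptr [2.551041e+02 1.937710e+02 1.157000e-01] hand 0.1189 FY -1.05 w 0.8974736195140967 0.0
```

View pics/t3.png

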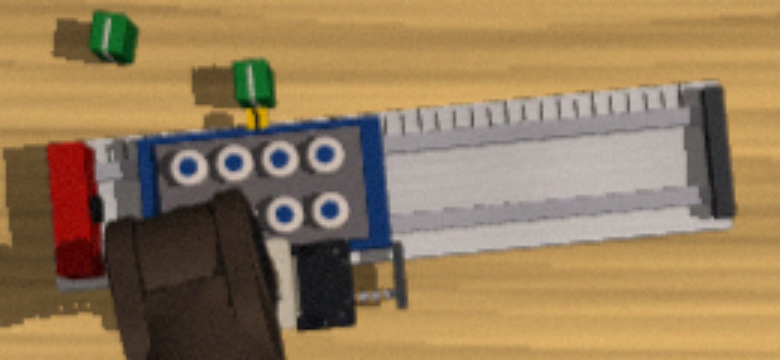

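The shuttle stands still with the pointer (257,118 in the crop) at the flag's line (255,85). The gripper is clear above it, so I'm handing in.

```bash
python3 -c "
from h import *
print(job.sign_off())"
```

```text
the job is handed in; nothing more can be done
None
```

The shuttle ran at about 20 cm/s by fitted estimate, was held still at the mark for over 3 s, then released. By camera the pointer rests about 2 mm from the white line; the job is handed in, verdict not shown.

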